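Slide the masala dabba home between mortar and crock

TASK

Push the round steel masala dabba along the sill, through the narrow gap between the wooden mortar and the white crock, until it rests against the low wooden rail beyond them. Only push it with the fingers: do not pick it up or tip it, keep it flat on the sill, and leave the bottle, the bowl and the pan where they stand. Finish with the dabba touching the rail and at rest.

Things in the scene. Friction and masses are not known exactly. Their poses are not given: they have to be found in the camera images.
- dabba: the closed round flat spice tin of plain steel with a darker steel lid rim, 100 mm in diameter, 47 mm tall (side wall upright to 45 mm), 0.3 to 0.65 kg, loose, slides on the sill without rolling. Too wide to grasp. Origin at the centre of its underside, z up. It starts to the right (-y side) of the gap, up to 45 mm off the gap's middle line.
- mortar: squat dark wooden mortar, upright round, 90 mm in diameter, 55 mm tall, fixed to the sill; the obstacle nearer the robot. Origin at the centre of its underside. Its x axis points at the crock's centre, its y axis along the passage towards the rail.
- crock: squat white ceramic crock with a flat terracotta-coloured lid, round, 80 mm in diameter, 55 mm tall, fixed to the sill; the obstacle farther from the robot. Origin at the centre of its underside, 193 mm from the mortar's centre, so the free gap between the two is 108 mm wide (4 mm to spare on each side of the dabba).
- rail: low wooden batten fixed to the sill to the left (+y side) of mortar and crock, 200 mm long, 20 mm thick, 30 mm tall; it is parallel to the line from mortar to crock, its middle level with the gap (within 3 mm), its centre line 172 to 200 mm beyond the mortar-crock line. Origin at the centre of its underside; x along its length (away from the robot), y across it, away from the gap. The dabba's centre is 60 mm from the rail's centre line when they touch.
- bottle: loose yellow plastic bottle with a white twist cap, 64 mm in diameter, 170 mm tall, beyond the crock; bystander. Origin at the centre of its underside.
- bowl: loose glass bowl, 110 mm in diameter, 50 mm tall, left of the rail; bystander. Origin at the centre of its underside.
- pan: loose small aluminium pan, 130 mm in diameter, 45 mm tall, with a black handle that points to its own -y, 170 mm from its centre; right of the dabba; bystander. Origin at the centre of its underside.
Things that resemble listed ones, but are neither listed nor needed, are in the scene too. Leave any blue or yellow look-alike of the mortar alone.

How it is judged:
By the outcome, as a careful person would: the job done as asked, in the order asked, and still so for the second after the job is handed in, with the robot touching nothing.
It also fails if it takes over 45 s, if anything falls off the work surface, if the arm or the gripper's body presses on something with over 40 N, if the wrist force passes 120 N, or if a joint passes its speed limit or range.

ROBOT

A 6-joint arm with a two-finger parallel gripper is mounted at the origin on the work surface. World frame = base frame: x ahead of the robot, y to its left, z up, the work surface at z = 0. Lengths are in m, angles in degrees, forces in N, time in s.
With the tool pointing down it reaches from about 0.4 to 0.825 m from the base axis. Payload 7 kg.
Tool frame: the origin (TCP) lies between the finger pads; the fingertips stand 14 mm ahead of it and the grasp point (between the pads) lies 5 mm behind it; z points along the fingers, y is the line along which they close (so a half turn about z gives the same grasp; the last joint's range is limited). The gripper opens to 88 mm and grips with 3 to 60 N. Pads are 19 mm wide; open, the fingers measure 130 mm over their backs; the gripper's body (78 mm by 193 mm) begins 47 mm behind the grasp point.
Start: joints at [-49.612, 20.546, 0.682, 0, -70.136, -16.507], TCP at [0.273, -0.617, 0.217] pointing down, gripper open.
Joint ranges: [-176.03, 176.03], [-82.01, 121.73], [-58.28, 71.71], [-173.87, 95.51], [-174.79, -0.11], [-173.66, 173.66]. Speed limits (degrees/s): [136.94, 136.94, 172.46, 180, 180, 180].

INTERFACE

Orientations are given as [roll, pitch, yaw] about the fixed x, y, z axes, in that order (R = Rz(yaw) Ry(pitch) Rx(roll)).
In Python, from plant import status, cams, job gives the robot as it stands. The module is installed in compiled form; this text tells all that it offers.
- The arm moves only by the tool step_arm, never from a script. Its arguments are lists of equal length, an entry for each row: "xyz": the shift along the tool's x, y, z each as a share of 20 cm, from -1 to 1, a list of three; "yaw": the turn about the tool's z as a share of 360 degrees, from -1 to 1; "claw": the closure, from -1 (fully open) to 1 (shut). A call has 1 to 20 rows; each row is the pose to reach, as a shift and turn from the pose commanded when the call began, along the tool's axes at that moment, turning the shorter way round; what a row does not reach only later rows make up. A row lasts 1/12 s, in which the tool goes at most 41.7 mm and 7.16 degrees, less where a joint would pass 70% of its speed; a pose out of reach is approached as far as the arm can. A call with a number of a shift or a turn outside -1 to 1 is refused whole. A call with a gripper value outside its range is refused whole. The fingers move at their own pace and stop on an object; "grip_force" is the grip in N (left out, the last holds). Time passes only in rows, so rows that repeat a pose let the fingers close. It gives the time, the measured TCP pose, the force, the opening and the grip force at its end, in the units of the state.
- status.get_state(): the state, without advancing time (a new reading comes with each control period).
- cams.capture(name): name is "side" or "top"; returns (picture, depth): 400x640x3 uint8, blue, green, red; 400x640 float32, m along the optical axis (not along the pixel's ray), 0 where there is no reading.
- cams.calibration(name): a dict with "mtx" (3x3 intrinsics, pixels), "D" ([k1, k2, p1, p2, k3] as OpenCV has them; the pictures are not rectified), "camera_from_world" (4x4, takes a point from world to camera coordinates). Camera axes: x right, y down, z forward; pixel columns grow to the right and rows downward; lengths in m; the calibration is good to about 2 mm. A picture is of the moment at which its call begins. calibration takes no time and is no camera call.
- job.close_job(): hands the job in; it is judged then, once.
The state is a dict: "time_s": time; "joints": joint angles; "qd": joint speeds; "joint_torque": joint torques, N m; "tcp_pos": TCP position; "eef_rot": TCP orientation; "contact_force": force on the tool from outside, world axes, zero at the start; "moment": the same for the moment, N m; "gripper_width": finger opening in m; "gripper_force": force on a finger pad.
Only numpy, scipy, OpenCV 4.12 (cv2) and the standard library are available. Lean on these libraries where they do the work, as an engineer would, in place of code of your own. Each camera call takes 0.05 s, during which the arm holds its last target. There are 200 camera calls.

## Working session

There is one attempt and no reset: what is moved stays moved. The work goes in short steps, Python scripts to look and compute and a tool call to move; the robot and the scene stay as the last step left them, time stands still between calls to the robot, and variables do not carry over. Pictures are saved under pics/ and viewed, at most 10 in all, crops included, and the job is handed in when it is done.

Besides the shell and the picture viewer there is one more tool, called after "Call:" by a JSON object that holds its "fn" and its "kwargs", one argument or row to a line. step_arm: Moves the arm, as the interface text tells. Shift numbers are shares of 20 cm and turn numbers shares of 360 degrees, none past 1 either way. Its arguments: {"type":"object","properties":{"xyz":{"type":"array"},"yaw":{"type":"array"},"claw":{"type":"array"},"grip_force":{"type":"number"}},"required":["xyz","yaw","claw"]}

```bash
mkdir -p pics; cat > h.py <<'E'
import numpy as np, cv2
from plant import status, cams, job
def cap(n, f=None):
    im,d=cams.capture(n)
    if f: cv2.imwrite('pics/'+f,im)
    return im,d
def world(n,d):
    c=cams.calibration(n); K=np.array(c['mtx'],float); D=np.array(c['D'],float); T=np.linalg.inv(np.array(c['camera_from_world']))
    v,u=np.mgrid[:400,:640]
    p=cv2.undistortPoints(np.stack([u,v],-1).reshape(-1,1,2).astype(np.float64),K,D).reshape(400,640,2)
    P=np.dstack([p[...,0]*d,p[...,1]*d,d])
    W=P@T[:3,:3].T+T[:3,3]; W[d==0]=np.nan
    return W
E
python3 - <<'E'
from h import *
for n in('top','side'):
    im,d=cap(n,n+'0.png'); np.savez('/tmp/'+n,im=im,d=d)
    c=cams.calibration(n); print(n,np.linalg.inv(np.array(c['camera_from_world'])).round(3).tolist())
s=status.get_state(); print({k:np.round(v,3).tolist() for k,v in s.items()})
E
```

```text
top [[-0.018, -0.996, 0.087, 0.441], [-0.999, 0.016, -0.031, -0.016], [0.03, -0.088, -0.996, 1.215], [0.0, 0.0, 0.0, 1.0]]
side [[-0.929, -0.269, 0.256, 0.226], [-0.371, 0.704, -0.606, 0.672], [-0.017, -0.657, -0.753, 0.925], [0.0, 0.0, 0.0, 1.0]]
{'time_s': 0.1, 'joints': [-49.613, 20.588, 0.639, -0.02, -70.136, -16.505], 'qd': [0.087, -0.119, 0.035, 0.036, -0.059, -0.012], 'joint_torque': [0.0, -58.416, 29.375, 7.015, 0.01, -0.0], 'tcp_pos': [0.273, -0.617, 0.217], 'eef_rot': [179.914, -0.006, -156.125], 'contact_force': [0.062, -0.169, -0.389], 'moment': [0.017, 0.064, 0.007], 'gripper_force': 0.0, 'gripper_width': 0.088}
```

View pics/top0.png

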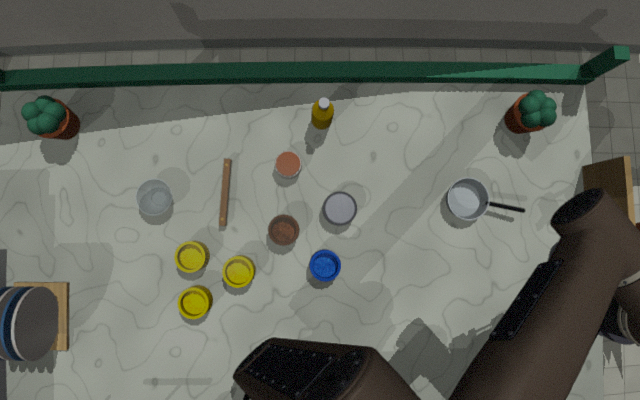

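View pics/side0.png

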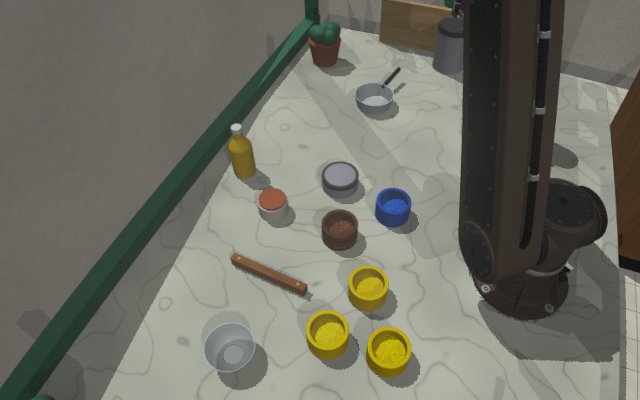

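The top view shows the dabba at (340,209), the mortar at (284,230), the crock at (288,164) and the rail at (225,192). The bowl is at (155,197), the pan at (468,200), the bottle at (322,113) and a blue look-alike at (324,265). The side view agrees: dabba (340,180), mortar (339,230), crock (272,205), rail (269,274).

```bash
cat >> h.py <<'E'
def blob(W,c,r,z0,z1):
    x0,y0=c; S=W[y0-r:y0+r+1,x0-r:x0+r+1].reshape(-1,3)
    S=S[(S[:,2]>z0)&(S[:,2]<z1)]
    return S
def circ(S):
    (x,y),r=cv2.minEnclosingCircle((S[:,:2]*1000).astype(np.float32)); return round(x,1),round(y,1),round(r,1)
E
python3 - <<'E'
from h import *
for n,pts in (('top',dict(dabba=(340,207,22),mortar=(284,230,20),crock=(288,164,18),blue=(324,265,20),yel=(238,271,20),rail=(225,192,40),bowl=(155,197,24),pan=(468,200,24),bottle=(322,113,20))),
  ('side',dict(dabba=(340,179,24),mortar=(339,228,26),crock=(272,203,24),blue=(393,207,24),rail=(269,274,42)))):
    f=np.load(f'/tmp/{n}.npz'); W=world(n,f['d'])
    for k,(x,y,r) in pts.items():
        for lo,hi in ((.012,.2),(.035,.07)):
            S=blob(W,(x,y),r,lo,hi)
            if len(S)<5: continue
            a=cv2.minAreaRect((S[:,:2]*1000).astype(np.float32))
            print(n,k,lo,len(S),'circ',circ(S),'mean',(S.mean(0)*1000).round(1),'zmax',S[:,2].max().round(3), np.round(np.r_[a[0],a[1],a[2]],1) if k=='rail' else '')
E
```

```text
top dabba 0.012 945 circ (506.0, -121.1, 50.2) mean [ 505.6 -120.5   45.7] zmax 0.053 
top dabba 0.035 936 circ (506.0, -121.1, 50.2) mean [ 505.7 -120.9   46. ] zmax 0.053 
top mortar 0.012 756 circ (447.0, 42.1, 44.9) mean [447.4  43.1  38.4] zmax 0.061 
top mortar 0.035 289 circ (447.0, 42.2, 44.8) mean [447.4  43.5  53.3] zmax 0.061 
top crock 0.012 609 circ (638.6, 27.8, 40.0) mean [635.8  27.4  50. ] zmax 0.06 
top crock 0.035 583 circ (638.6, 27.7, 40.0) mean [637.   27.7  51.2] zmax 0.06 
top blue 0.012 807 circ (344.9, -75.2, 45.3) mean [344.5 -75.   38.7] zmax 0.061 
top blue 0.035 319 circ (345.0, -75.3, 45.2) mean [344.1 -75.7  52.9] zmax 0.061 
top yel 0.012 842 circ (331.1, 173.8, 45.4) mean [331.1 173.6  38.6] zmax 0.06 
top yel 0.035 355 circ (331.1, 173.8, 45.4) mean [330.9 173.6  51.7] zmax 0.06 
top rail 0.012 462 circ (561.6, 216.3, 97.9) mean [560.  214.8  28.1] zmax 0.036 [561.5 216.1  21.  195.5  86.6]
top bowl 0.012 764 circ (550.4, 418.7, 56.3) mean [552.1 428.6  32.1] zmax 0.055 
top bowl 0.035 326 circ (550.4, 418.7, 56.3) mean [552.5 430.5  45.4] zmax 0.05
[... 431 characters left out ...]
de dabba 0.035 878 circ (507.8, -120.6, 53.5) mean [ 503.7 -115.5   47.2] zmax 0.055 
side mortar 0.012 1185 circ (445.8, 44.1, 46.4) mean [445.   47.3  40.2] zmax 0.061 
side mortar 0.035 628 circ (445.8, 44.1, 46.4) mean [445.2  46.2  50.3] zmax 0.061 
side crock 0.012 818 circ (637.5, 29.6, 41.1) mean [631.7  39.4  46.1] zmax 0.06 
side crock 0.035 650 circ (637.5, 29.6, 41.1) mean [634.   35.6  52. ] zmax 0.06 
side blue 0.012 1103 circ (343.6, -72.6, 46.8) mean [343.2 -68.9  40.1] zmax 0.063 
side blue 0.035 592 circ (343.6, -72.6, 46.8) mean [343.5 -69.8  50.1] zmax 0.063 
side rail 0.012 898 circ (562.1, 218.3, 101.4) mean [556.6 221.3  27.7] zmax 0.036 [562.2 218.7  22.8 202.6  85.8]
```

```bash
cat >> h.py <<'E'
M=np.array([545.3,34.7])/1000; U=np.array([.9972,-.0744]); V=np.array([.0744,.9972])
def uv(p): p=np.asarray(p)-M; return (p@U*1000).round(1),(p@V*1000).round(1)
def xy(u,v): return M+(u*U+v*V)/1000
def go(p,yaw,q=None):
    s=status.get_state(); t,y0=(np.array(s['tcp_pos']),s['eef_rot'][2]) if q is None else (np.array(q[:3]),q[3])
    a=np.radians(y0); d=np.array(p)-t
    l=[d[0]*np.cos(a)+d[1]*np.sin(a), d[0]*np.sin(a)-d[1]*np.cos(a), -d[2]]
    print('xyz share',(np.array(l)/.2).round(4),'yaw share',round(-((yaw-y0+180)%360-180)/360,4))
E
python3 - <<'E'
from h import *
d=np.array([.506,-.121]); print(uv(d))
g=xy(0,-90)-d; L=np.linalg.norm(g); g/=L; ang=np.degrees(np.arctan2(g[1],g[0])); print(L,ang,'yaw',ang-180)
p=d-g*.078; print(p)
go((*p,.217),ang-180)
m=(np.array([.273,-.617])+p)/2; print(m); go((*m,.217),ang-180)
E
```

```text
(np.float64(-27.6), np.float64(-158.2))
0.07357096655610823 63.69407159705755 yaw -116.30592840294244
[ 0.47143321 -0.19092237]
xyz share [-1.7689  1.5458 -0.002 ] yaw share -0.1106
[ 0.37221661 -0.40396118]
xyz share [-0.8841  0.7725 -0.002 ] yaw share -0.1106
```

Call:
{"fn": "step_arm", "kwargs": {
  "xyz": [
    [-0.884,0.773,0],
    [-0.884,0.773,0],
    [-0.884,0.773,0],
    [-0.884,0.773,0],
    [-0.884,0.773,0],
    [-0.884,0.773,0],
    [-0.884,0.773,0],
    [-0.884,0.773,0],
    [-0.884,0.773,0],
    [-0.884,0.773,0]
  ],
  "yaw": [-0.1106,-0.1106,-0.1106,-0.1106,-0.1106,-0.1106,-0.1106,-0.1106,-0.1106,-0.1106],
  "claw": [-0.09,-0.09,-0.09,-0.09,-0.09,-0.09,-0.09,-0.09,-0.09,-0.09]
}}

```text
time_s: 0.93
tcp_pos: [0.372, -0.4049, 0.2172]
eef_rot: [180.0, -0.0, -116.4]
contact_force: [0.4, -0.8, -0.3]
gripper_width: 0.0479
gripper_force: 0.0
```

```bash
python3 - <<'E'
from h import *
s=status.get_state(); print(s['tcp_pos'],s['eef_rot'],s['gripper_width'],s['time_s'])
go((.4715,-.1909,.217),-116.3)
E
```

```text
[ 0.37195147 -0.40489069  0.21721917] [ 1.79973767e+02 -1.08645155e-03 -1.16394265e+02] 0.04791571299422967 0.9333
xyz share [-1.1797e+00  2.9800e-02  1.1000e-03] yaw share -0.0003
```

Call:
{"fn": "step_arm", "kwargs": {
  "xyz": [
    [-0.98,0.03,0],
    [-0.98,0.03,0],
    [-0.98,0.03,0],
    [-0.98,0.03,0],
    [-0.98,0.03,0.3],
    [-0.98,0.03,0.5],
    [-0.98,0.03,0.5],
    [-0.98,0.03,0.5]
  ],
  "yaw": [0,0,0,0,0,0,0,0],
  "claw": [-0.09,-0.09,-0.09,-0.09,-0.09,-0.09,-0.09,-0.09]
}}

```text
time_s: 1.6
tcp_pos: [0.4505, -0.2253, 0.1126]
eef_rot: [179.5, -0.1, -116.4]
contact_force: [-0.8, 0.9, 0.8]
gripper_width: 0.0478
gripper_force: 0.0
```

```bash
python3 - <<'E'
from h import *
s=status.get_state(); print(s['tcp_pos'],s['eef_rot'])
im,d=cap('top'); print(circ(blob(world('top',d),(340,207),22,.035,.055)))
go((.4715,-.1909,.026),-116.3)
E
```

```text
[ 0.45054282 -0.22534686  0.11261646] [ 1.79513611e+02 -1.24858433e-01 -1.16405467e+02]
(0.0, 0.0, 0.0)
xyz share [-0.2017 -0.0083  0.4472] yaw share -0.0002
```

Call:
{"fn": "step_arm", "kwargs": {
  "xyz": [
    [-0.1,0,0.12],
    [-0.15,0,0.25],
    [-0.15,0,0.37],
    [-0.15,0,0.445],
    [-0.15,0,0.445],
    [-0.15,0,0.445]
  ],
  "yaw": [0,0,0,0,0,0],
  "claw": [-0.09,-0.09,-0.09,-0.09,-0.09,-0.09]
}}

```text
time_s: 2.15
tcp_pos: [0.4679, -0.2001, 0.0295]
eef_rot: [-180.0, -0.0, -116.4]
contact_force: [-0.2, 0.1, 0.4]
gripper_width: 0.0478
gripper_force: 0.0
```

```bash
python3 - <<'E'
from h import *
s=status.get_state(); print(s['tcp_pos'],s['eef_rot'],s['contact_force'])
a,d=cap('top'); b,d2=cap('side'); cv2.imwrite('pics/p2.png',np.hstack([a[100:320,140:440],b[100:320,200:500]]))
go((*(xy(0,-90)-np.array([.4433,.8964])*.0534),.026),-116.3)
E
```

```text
[ 0.46786157 -0.20010894  0.02953136] [-1.79965933e+02 -1.84014131e-02 -1.16360607e+02] [-0.17419016  0.05866748  0.35121889]
xyz share [-0.5373  0.0077  0.0219] yaw share -0.0001
```

View pics/p2.png

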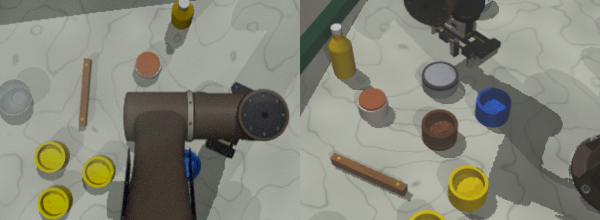

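The top camera is blocked by the wrist. The side camera clearly shows the dabba (crop at about (440,78)) with the fingers behind it. I'll start the diagonal push.

Call:
{"fn": "step_arm", "kwargs": {
  "xyz": [
    [-0.03,0.008,0.01],
    [-0.06,0.008,0.01],
    [-0.09,0.008,0.01],
    [-0.12,0.008,0.01],
    [-0.15,0.008,0.01],
    [-0.18,0.008,0.01],
    [-0.21,0.008,0.01],
    [-0.24,0.008,0.01],
    [-0.27,0.008,0.01],
    [-0.3,0.008,0.01],
    [-0.33,0.008,0.01],
    [-0.36,0.008,0.01],
    [-0.39,0.008,0.01],
    [-0.42,0.008,0.01],
    [-0.45,0.008,0.01],
    [-0.48,0.008,0.01],
    [-0.5,0.008,0.01],
    [-0.52,0.008,0.01],
    [-0.535,0.008,0.01],
    [-0.535,0.008,0.01]
  ],
  "yaw": [0,0,0,0,0,0,0,0,0,0,0,0,0,0,0,0,0,0,0,0],
  "claw": [-0.09,-0.09,-0.09,-0.09,-0.09,-0.09,-0.09,-0.09,-0.09,-0.09,-0.09,-0.09,-0.09,-0.09,-0.09,-0.09,-0.09,-0.09,-0.09,-0.09]
}}

```text
time_s: 3.92
tcp_pos: [0.5127, -0.1021, 0.0264]
eef_rot: [179.9, -0.0, -116.3]
contact_force: [-2.5, -3.1, 3.0]
gripper_width: 0.0478
gripper_force: 1.7
```

```bash
python3 - <<'E'
from h import *
s=status.get_state(); print(s['tcp_pos'],s['eef_rot'],s['contact_force'],uv(s['tcp_pos'][:2]))
b,d=cap('side','p3.png'); np.savez('/tmp/s3',im=b,d=d)
a=np.radians(s['eef_rot'][2]); print(uv(s['tcp_pos'][:2]-.0534*np.array([np.cos(a),np.sin(a)])))
E
```

```text
[ 0.51269308 -0.10211054  0.02638441] [ 1.79949201e+02 -4.95680515e-02 -1.16281531e+02] [-2.47913398 -3.08647887  3.0294863 ] (np.float64(-22.3), np.float64(-138.9))
(np.float64(-2.3), np.float64(-89.3))
```

View pics/p3.png

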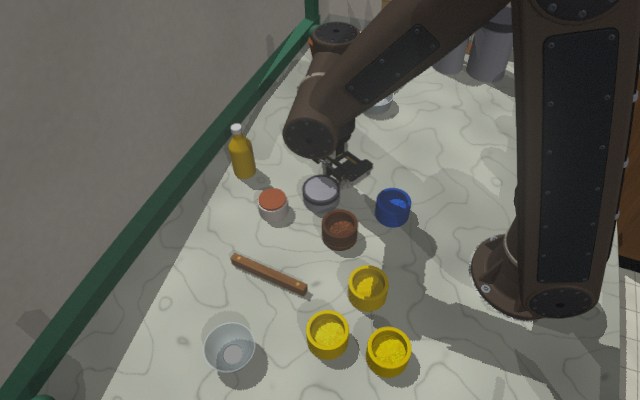

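The side view shows the dabba at (321,193), just in front of the gap, with the crock at (272,205) and the mortar at (339,230). Next I'll fit its position precisely.

```bash
cat >> h.py <<'E'
from scipy.optimize import minimize
def disc(W,c0,R,zt=.047,back=None,tol=.006):
    """fit a disc of radius R (m) to points at lid height; back: unit vector of pushing, points far behind ignored"""
    S=W.reshape(-1,3); S=S[np.isfinite(S[:,0])]; c=np.array(c0)
    S=S[(np.abs(S[:,2]-zt)<tol)&(np.hypot(*(S[:,:2]-c).T)<R+.025)]
    B=W.reshape(-1,3); B=B[np.isfinite(B[:,0])]; B=B[(np.hypot(*(B[:,:2]-c).T)<R+.04)&(B[:,2]<.035)]
    for _ in range(30):  # circle through outermost points by angle
        r=S[:,:2]-c; th=np.degrees(np.arctan2(r[:,1],r[:,0]))//10; rr=np.hypot(*r.T)
        E=np.array([S[np.flatnonzero(th==k)[np.argmax(rr[th==k])],:2] for k in np.unique(th)])
        if back is not None: E=E[(E-c)@back>-.015]
        w=E-c; n=np.hypot(*w.T); k=np.abs(n-R)<np.maximum(.004,np.median(np.abs(n-R))*2)
        A=w[k]/n[k,None]; c=c+np.linalg.lstsq(A,n[k]-R,rcond=None)[0]
    return c,k.sum(),np.std((n-R)[k])
E
python3 - <<'E'
from h import *
f=np.load('/tmp/side.npz'); W=world('side',f['d'])
g=np.array([.4433,.8964])
print('cal dabba0',disc(W,(.506,-.121),.05),disc(W,(.506,-.121),.05,back=g))
print('mort',disc(W,(.447,.042),.045,.055),'crock',disc(W,(.638,.028),.04,.055))
f=np.load('/tmp/top.npz'); Wt=world('top',f['d'])
print('top dabba',disc(Wt,(.506,-.121),.05),'mort',disc(Wt,(.447,.042),.045,.055),'crock',disc(Wt,(.638,.028),.04,.055))
f=np.load('/tmp/s3.npz'); W=world('side',f['d'])
for b in (g,V): r=disc(W,xy(-2.3,-89),.05,back=b); print('now',r,uv(r[0]))
E
```

```text
cal dabba0 (array([ 0.505884  , -0.12047539]), np.int64(35), np.float64(0.0012817489470837583)) (array([ 0.5057551, -0.1194219]), np.int64(21), np.float64(0.0010431073232433459))
mort (array([0.44629529, 0.04407646]), np.int64(36), np.float64(0.0008269561302671481)) crock (array([0.6381526 , 0.02857869]), np.int64(36), np.float64(0.0014309101957192532))
top dabba (array([ 0.50591069, -0.12121347]), np.int64(36), np.float64(0.0006020437485170802)) mort (array([0.44764575, 0.04257743]), np.int64(36), np.float64(0.0008040418652999174)) crock (array([0.63853163, 0.02793676]), np.int64(36), np.float64(0.001077365116096659))
now (array([ 0.53503553, -0.05443214]), np.int64(21), np.float64(0.0012190166811225768)) (np.float64(-3.6), np.float64(-89.6))
now (array([ 0.53494564, -0.05409143]), np.int64(22), np.float64(0.001055564028732295)) (np.float64(-3.7), np.float64(-89.3))
```

```bash
cat >> h.py <<'E'
M=np.array([.5452,.0355]); U=np.array([.9969,-.0781]); V=np.array([.0781,.9969])
E
python3 - <<'E'
from h import *
go((*xy(-3,-90-53.4-25),.0265),-94.5)
E
```

```text
xyz share [ 0.0985 -0.1397 -0.0006] yaw share -0.0605
```

Call:
{"fn": "step_arm", "kwargs": {
  "xyz": [
    [0.08,0,0],
    [0.16,0,0],
    [0.18,-0.05,0],
    [0.18,-0.1,0],
    [0.15,-0.14,0],
    [0.1,-0.14,0],
    [0.1,-0.14,0],
    [0.1,-0.14,0],
    [0.1,-0.14,0]
  ],
  "yaw": [0,0,-0.01,-0.025,-0.0605,-0.0605,-0.0605,-0.0605,-0.0605],
  "claw": [-0.09,-0.09,-0.09,-0.09,-0.09,-0.09,-0.09,-0.09,-0.09]
}}

```text
time_s: 4.72
tcp_pos: [0.5291, -0.1325, 0.0263]
eef_rot: [180.0, 0.0, -94.7]
contact_force: [-0.7, 0.7, -0.3]
gripper_width: 0.0479
gripper_force: 0.0
```

```bash
python3 - <<'E'
from h import *
s=status.get_state(); print(s['tcp_pos'],s['eef_rot'],s['contact_force'],uv(s['tcp_pos'][:2]))
b,d=cap('side'); r=disc(world('side',d),(.535,-.0543),.05,back=V); print(r,uv(r[0]))
go((*xy(-3,-90-53.4),.0265),-94.5)
go((*xy(0,-50-53.4),.0265),-94.5)
E
```

```text
[ 0.529066   -0.13249054  0.0262734 ] [ 1.79988751e+02  1.43187460e-02 -9.46632589e+01] [-0.70416602  0.72398448 -0.33172993] (np.float64(-3.0), np.float64(-168.7))
(array([ 0.53504207, -0.05412176]), np.int64(21), np.float64(0.000995871790140667)) (np.float64(-3.1), np.float64(-90.1))
xyz share [-1.273e-01  1.000e-04 -8.000e-04] yaw share -0.0004
xyz share [-0.3274 -0.0143 -0.0008] yaw share -0.0004
```

Call:
{"fn": "step_arm", "kwargs": {
  "xyz": [
    [-0.04,0,0],
    [-0.08,0,0],
    [-0.11,0,0],
    [-0.13,0,0],
    [-0.155,-0.002,0],
    [-0.18,-0.004,0],
    [-0.205,-0.006,0],
    [-0.23,-0.008,0],
    [-0.255,-0.01,0],
    [-0.28,-0.012,0],
    [-0.305,-0.0135,0],
    [-0.327,-0.0145,0],
    [-0.327,-0.0145,0]
  ],
  "yaw": [0,0,0,0,0,0,0,0,0,0,0,0,0],
  "claw": [-0.09,-0.09,-0.09,-0.09,-0.09,-0.09,-0.09,-0.09,-0.09,-0.09,-0.09,-0.09,-0.09]
}}

```text
time_s: 5.85
tcp_pos: [0.5376, -0.0668, 0.0265]
eef_rot: [-180.0, 0.0, -94.5]
contact_force: [-0.0, -0.8, 1.6]
gripper_width: 0.0477
gripper_force: 0.4
```

```bash
python3 - <<'E'
from h import *
s=status.get_state(); print(s['tcp_pos'],s['eef_rot'],s['contact_force'],uv(s['tcp_pos'][:2]))
b,d=cap('side','p4.png'); W=world('side',d); r=disc(W,xy(0,-50),.05,back=V); print(r,uv(r[0]))
for n,c,R in(('m',(.447,.043),.045),('c',(.638,.028),.04)): q=disc(W,c,R,.055); print(n,q[0],uv(q[0]),q[2])
go((*xy(0,-20-53.4),.0265),-94.5)
E
```

```text
[ 0.53761669 -0.06678241  0.02645461] [-1.79982816e+02  2.24803479e-02 -9.44984725e+01] [-0.04159487 -0.82771295  1.57353122] (np.float64(0.4), np.float64(-102.6))
(array([ 0.54065842, -0.01251492]), np.int64(17), np.float64(0.0005291308223697453)) (np.float64(-0.8), np.float64(-48.2))
m [0.44623307 0.04387535] (np.float64(-99.3), np.float64(0.6)) 0.0005966824774671284
c [0.63745372 0.02840068] (np.float64(92.5), np.float64(0.1)) 0.0016022545466645788
xyz share [-0.1465  0.0023 -0.0004] yaw share 0.0
```

View pics/p4.png

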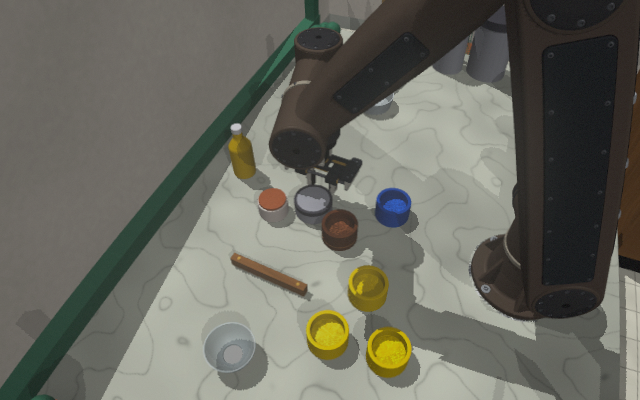

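The dabba at (313,203) is entering the gap, centred to about 1 mm between the crock (272,205) and the mortar (339,230). I'll push straight on.

Call:
{"fn": "step_arm", "kwargs": {
  "xyz": [
    [-0.02,0,0],
    [-0.04,0,0],
    [-0.06,0,0],
    [-0.08,0,0],
    [-0.1,0,0],
    [-0.12,0,0],
    [-0.14,0,0],
    [-0.16,0,0],
    [-0.18,0,0],
    [-0.2,0,0],
    [-0.2,0,0]
  ],
  "yaw": [0,0,0,0,0,0,0,0,0,0,0],
  "claw": [-0.09,-0.09,-0.09,-0.09,-0.09,-0.09,-0.09,-0.09,-0.09,-0.09,-0.09]
}}

```text
time_s: 6.82
tcp_pos: [0.5407, -0.027, 0.0264]
eef_rot: [-180.0, 0.0, -94.5]
contact_force: [-1.7, -0.1, -0.0]
gripper_width: 0.0479
gripper_force: 0.3
```

```bash
python3 - <<'E'
from h import *
s=status.get_state(); print(s['tcp_pos'],s['eef_rot'],s['contact_force'],uv(s['tcp_pos'][:2]))
b,d=cap('side'); W=world('side',d); r=disc(W,xy(0,-10),.05,back=V); print(r,uv(r[0]))
E
```

```text
[ 0.54065984 -0.02698131  0.02643841] [-1.79988274e+02  2.04587674e-02 -9.44971552e+01] [-1.7246619  -0.09499789 -0.04804662] (np.float64(0.4), np.float64(-62.6))
(array([0.54392117, 0.02681945]), np.int64(13), np.float64(0.0007532862483240104)) (np.float64(-0.6), np.float64(-8.8))
```

Call:
{"fn": "step_arm", "kwargs": {
  "xyz": [
    [-0.02,0,0],
    [-0.045,0,0],
    [-0.07,0,0],
    [-0.095,0,0],
    [-0.12,0,0],
    [-0.145,0,0],
    [-0.17,0,0],
    [-0.195,0,0],
    [-0.22,0,0],
    [-0.245,0,0],
    [-0.27,0,0],
    [-0.295,0,0],
    [-0.32,0,0],
    [-0.345,0,0],
    [-0.37,0,0],
    [-0.395,0,0],
    [-0.42,0,0],
    [-0.445,0,0],
    [-0.465,0,0],
    [-0.48,0,0]
  ],
  "yaw": [0,0,0,0,0,0,0,0,0,0,0,0,0,0,0,0,0,0,0,0],
  "claw": [-0.09,-0.09,-0.09,-0.09,-0.09,-0.09,-0.09,-0.09,-0.09,-0.09,-0.09,-0.09,-0.09,-0.09,-0.09,-0.09,-0.09,-0.09,-0.09,-0.09]
}}

```text
time_s: 8.53
tcp_pos: [0.5481, 0.0684, 0.0265]
eef_rot: [-180.0, 0.0, -94.5]
contact_force: [-0.6, -3.3, -0.3]
gripper_width: 0.0476
gripper_force: 1.5
```

```bash
python3 - <<'E'
from h import *
s=status.get_state(); print(s['tcp_pos'],s['eef_rot'],s['contact_force'],uv(s['tcp_pos'][:2]))
b,d=cap('side'); W=world('side',d); r=disc(W,xy(0,87),.05,back=V); print(r,uv(r[0]))
S=W.reshape(-1,3); S=S[np.isfinite(S[:,0])]; q=(S[:,:2]-M); u=q@U*1000; v=q@V*1000
k=(abs(u)<70)&(v>150)&(v<215)&(S[:,2]>.022); print('rail v',np.percentile(v[k],[1,5,50,95,99]))
E
```

```text
[0.54813719 0.06837003 0.02645107] [-1.79998546e+02  1.98824111e-03 -9.45095851e+01] [-0.60293192 -3.30719322 -0.32675131] (np.float64(0.4), np.float64(33.0))
(array([0.55117589, 0.12203074]), np.int64(22), np.float64(0.0006138603155293528)) (np.float64(-0.8), np.float64(86.7))
rail v [150.56666473 156.64192294 181.75433139 202.28012302 211.7062838 ]
```

Call:
{"fn": "step_arm", "kwargs": {
  "xyz": [
    [-0.02,0,0],
    [-0.04,0,0],
    [-0.06,0,0],
    [-0.08,0,0],
    [-0.1,0,0],
    [-0.115,0,0],
    [-0.13,0,0],
    [-0.14,0,0],
    [-0.15,0,0],
    [-0.155,0,0],
    [-0.16,0,0],
    [-0.165,0,0]
  ],
  "yaw": [0,0,0,0,0,0,0,0,0,0,0,0],
  "claw": [-0.09,-0.09,-0.09,-0.09,-0.09,-0.09,-0.09,-0.09,-0.09,-0.09,-0.09,-0.09]
}}

```text
time_s: 9.58
tcp_pos: [0.5506, 0.1007, 0.0264]
eef_rot: [180.0, -0.0, -94.5]
contact_force: [-0.5, -3.9, 0.7]
gripper_width: 0.0479
gripper_force: 1.5
```

Call:
{"fn": "step_arm", "kwargs": {
  "xyz": [
    [-0.005,0,0],
    [-0.01,0,0],
    [-0.01,0,0]
  ],
  "yaw": [0,0,0],
  "claw": [-0.09,-0.09,-0.09]
}}

```text
time_s: 9.83
tcp_pos: [0.5509, 0.1029, 0.0265]
eef_rot: [-180.0, 0.0, -94.5]
contact_force: [-1.2, -2.3, 0.1]
gripper_width: 0.0479
gripper_force: 1.2
```

Call:
{"fn": "step_arm", "kwargs": {
  "xyz": [
    [-0.005,0,0],
    [-0.005,0,0]
  ],
  "yaw": [0,0],
  "claw": [-0.09,-0.09]
}}

```text
time_s: 10.0
tcp_pos: [0.5509, 0.1038, 0.0265]
eef_rot: [180.0, 0.0, -94.5]
contact_force: [-1.0, -3.0, -0.1]
gripper_width: 0.0474
gripper_force: 1.3
```

Call:
{"fn": "step_arm", "kwargs": {
  "xyz": [
    [-0.005,0,0],
    [-0.005,0,0]
  ],
  "yaw": [0,0],
  "claw": [-0.09,-0.09]
}}

```text
time_s: 10.17
tcp_pos: [0.551, 0.1048, 0.0265]
eef_rot: [-180.0, 0.0, -94.5]
contact_force: [-1.0, -2.9, -0.9]
gripper_width: 0.048
gripper_force: 1.3
```

Call:
{"fn": "step_arm", "kwargs": {
  "xyz": [
    [-0.005,0,0],
    [-0.005,0,0]
  ],
  "yaw": [0,0],
  "claw": [-0.09,-0.09]
}}

```text
time_s: 10.33
tcp_pos: [0.5508, 0.1051, 0.0264]
eef_rot: [180.0, -0.1, -94.5]
contact_force: [0.2, -6.4, 1.0]
gripper_width: 0.0475
gripper_force: 2.8
```

Call:
{"fn": "step_arm", "kwargs": {
  "xyz": [
    [-0.005,0,0],
    [-0.005,0,0],
    [-0.005,0,0]
  ],
  "yaw": [0,0,0],
  "claw": [-0.09,-0.09,-0.09]
}}

```text
time_s: 10.58
tcp_pos: [0.5506, 0.1053, 0.0264]
eef_rot: [179.9, -0.1, -94.5]
contact_force: [0.8, -10.5, 1.5]
gripper_width: 0.0477
gripper_force: 4.3
```

The force rose to 10.5 N while the tool stalled, so the dabba is against the rail. I'll back off straight, then lift.

Call:
{"fn": "step_arm", "kwargs": {
  "xyz": [
    [0.005,0,0],
    [0.01,0,0],
    [0.02,0,0],
    [0.04,0,0],
    [0.08,0,0],
    [0.12,0,0],
    [0.15,0,0],
    [0.15,0,0],
    [0.15,0,-0.15],
    [0.15,0,-0.3],
    [0.15,0,-0.5],
    [0.15,0,-0.7],
    [0.5,0,-0.9],
    [0.7,0,-0.9],
    [0.9,0,-0.9],
    [1,0,-0.9],
    [1,0,-0.9],
    [1,0,-0.9],
    [1,0,-0.9]
  ],
  "yaw": [0,0,0,0,0,0,0,0,0,0,0,0,0,0,0,0,0,0,0],
  "claw": [-0.09,-0.09,-0.09,-0.09,-0.09,-0.09,-0.09,-0.09,-0.09,-0.09,-0.09,-0.09,-0.09,-0.09,-0.09,-0.09,-0.09,-0.09,-0.09]
}}

```text
time_s: 12.17
tcp_pos: [0.5352, -0.0935, 0.2065]
eef_rot: [-180.0, 0.0, -94.7]
contact_force: [-0.5, -0.8, -0.7]
gripper_width: 0.0476
gripper_force: 0.0
```

```bash
python3 - <<'E'
from h import *
s=status.get_state(); print(s['tcp_pos'],s['contact_force'],s['time_s'])
b,d=cap('side'); W=world('side',d); r=disc(W,xy(0,124),.05); print(r,uv(r[0]))
a,_=cap('top'); cv2.imwrite('pics/p5.png',np.vstack([cv2.resize(b[150:400,150:450],None,fx=1.2,fy=1.2),a[100:390,140:500]]))
E
```

```text
[ 0.53520206 -0.09345429  0.20648361] [-0.47269342 -0.77739712 -0.68308734] 12.1667
(array([0.5544621 , 0.15770238]), np.int64(36), np.float64(0.0006011486688562944)) (np.float64(-0.3), np.float64(122.5))
```

View pics/p5.png

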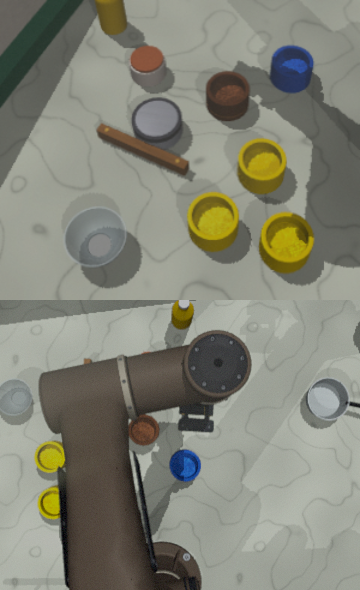

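The side crop shows the dabba at (157,120), flat against the rail, with everything else in place. The fit agrees that it did not move back when the fingers withdrew. Handing in.

```bash
python3 -c "
from plant import job; print(job.close_job())"
```

```text
the job is handed in; nothing more can be done
None
```

The dabba was pushed flat through the gap and now rests against the rail, the bystanders were left alone, and the job is handed in at about 12 s of robot time.

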